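Shut the lunch box and secure its lid with two turnbuttons

TASK

Shut the red lunch box and lock it: first swing any turnbutton that is in the lid's way clear of it, push the white lid fully down, then turn both brass turnbuttons squarely across over the lid. Leave the pressure cooker, glass bowl, spoon and spice jar where they stand.

Things in the scene. Friction and masses are not known exactly. Their poses are not given: they have to be found in the camera images.
- box: Red plastic lunch box with compartments, 170 mm (its x) by 140 mm (its y), 70 mm high, fixed to the table. Origin: centre of its underside; x points to the edge that carries the lid's hinge, z up. On both y sides a red lug, 30 mm along x, reaches out to y = +-104 mm, its top at 79 mm; it carries a turnbutton.
- lid_hinge (a point): Point on the lid's hinge axis, half-way along it, at box x = 85, y = 0, z = 70 mm. The hinge axis runs along box y.
- lid_edge (a point): Middle of the free edge of the white lid, half-way through its thickness, 170 mm from the hinge axis. The lid is a flat plate 170 x 140 x 8 mm with a thin grey panel on its outer face; its underside goes through the hinge axis, so that shut it lies on the box from z = 70 to 78 mm.
- lid (a joint): Lid angle in rad: 0 shut and flat on the box, 1.57 upright, over that leaning back outwards past the hinge; stop at 1.9. A stiff hinge: the lid stays at any angle and takes about 1 to 3 N at its free edge to move. It comes down only if both turnbuttons are turned clear of it.
- pivotA (a point): Vertical pivot axis of turnbutton A, at the underside of its arm: box x = -35, y = -90, z = 81 mm (20 mm outside the lid's edge).
- pivotB (a point): Vertical pivot axis of turnbutton B, at the underside of its arm: box x = -35, y = +90, z = 81 mm (20 mm outside the lid's edge).
- knobA (a point): Centre of the upright black knob on turnbutton A: 14 mm diameter, 25 mm high (z = 89 to 114 mm), 45 mm from the pivot. The brass arm under it is 16 mm wide and 8 mm thick (z = 81 to 89 mm) and reaches 60 mm from the pivot on the knob side, 18 mm on the other.
- knobB (a point): Centre of the upright black knob on turnbutton B; same sizes as A.
- turnA (a joint): Angle of turnbutton A in rad, counter-clockwise from above: 0 = arm points along box +y, squarely across over the lid; +1.57 = arm along box -x, -1.57 = arm along box +x, both alongside the lid and clear of it. It obstructs the lid when under 1.37 either way. Stops at +-1.65; light friction (about 1.5 N at the knob) keeps it where it is left.
- turnB (a joint): Angle of turnbutton B in rad, counter-clockwise from above: 0 = arm points along box -y, squarely across over the lid; +1.57 = arm along box +x, -1.57 = arm along box -x, both alongside the lid and clear of it. Otherwise as A.
- cooker: Tall aluminium pressure cooker, 198 mm diameter, 223 mm high with its lever valve, 1.9 kg, long black handle along its x; stands on the hinge side of the box. Origin: centre of its underside. To be left alone.
- bowl: Green glass bowl, 140 mm rim, 60 mm high, on the free-edge side of the box. Origin: centre of its underside. To be left alone.
- jar: Amber spice jar with yellow cap, 52 mm diameter, 110 mm high, beside turnbutton B. Origin: centre of its underside. To be left alone.
- spoon: Steel serving spoon, 200 mm long, lying on the table beside the bowl. Origin: middle of its length, on the table; x towards the bowl of the spoon. To be left alone.
Mind the look-alikes: they are no part of the job. What is meant by the box is not purple, and is the larger of those in its own colour.

How it is judged:
On the way, in this order (a step that is already met when the one before it is completed fails the run):
1. the lid is fully down on the box (value of joint lid below 0.05 rad), for 0.2 s.
2. both turnbuttons lie across over the shut lid (value of joint lid below 0.05 rad and value of joint turnA between -0.3 and 0.3 rad and value of joint turnB between -0.3 and 0.3 rad), for 0.2 s.
At the end, for the whole second after the job is handed in: The lid is shut (within 0.05 rad), both turnbuttons lie at rest across over it (each within 0.3 rad of square), and the cooker, bowl, jar and spoon are within 30 mm of where they started (all of step 2 and velocity of joint turnA between -0.1 and 0.1 rad/s and velocity of joint turnB between -0.1 and 0.1 rad/s and distance of each of cooker, bowl, jar, spoon from where it was at the start of the episode below 0.03 m); the robot touches nothing.
It fails at once if the cooker, bowl, jar or spoon is pushed more than 30 mm or knocked over (distance of any of cooker, bowl, jar, spoon from where it was at the start of the episode above 0.03 m or angle between any of cooker, bowl, jar's own z axis and vertical above 0.4 rad).
It also fails if it takes over 70 s, if anything falls off the work surface, if the arm or the gripper's body presses on something with over 40 N, if the wrist force passes 120 N, or if a joint passes its speed limit or range.

ROBOT

A 6-joint arm with a two-finger parallel gripper is mounted at the origin on the work surface. World frame = base frame: x ahead of the robot, y to its left, z up, the work surface at z = 0. Lengths are in m, angles in rad, forces in N, time in s.
With the tool pointing down it reaches from about 0.35 to 0.725 m from the base axis. Payload 4.3 kg.
Tool frame: the origin (TCP) lies between the finger pads; the fingertips stand 17 mm ahead of it and the grasp point (between the pads) lies 2 mm behind it; z points along the fingers, x is the direction in which the jaws open and shut, and the axes are right-handed (so a half turn about z gives the same grasp; the last joint's range is limited). The gripper opens to 85 mm and grips with 20 to 120 N. Pads are 22 mm wide; open, the fingers measure 114 mm over their backs; the gripper's body (76 mm by 85 mm) begins 54 mm behind the grasp point. The pads swing forward as they close: fully open they stand 13 mm farther back than shut.
Start: joints at [-0.11, 0.377, 0.081, 1.274, 0, 1.46], TCP at [0.575, 0, 0.248] pointing down, gripper open.
Joint ranges: [-2.72, 2.72], [-0.84, 1.66], [-1.02, 1.22], [-1.77, 2.12], [-1.37, 1.28], [-3.14, 3.14]. Speed limits (rad/s): [2.57, 2.57, 3.14, 3.14, 3.14, 3.14].

INTERFACE

Orientations are given as a rotation vector (axis times angle).
In Python, from station import arm gives the robot as it stands.
- The arm moves only by the tool carry_out, never from a script. Its argument "plan" is text: rows parted by semicolons, each of 7 numbers parted by spaces: the turn, a rotation vector about the tool's x, y, z in rad, then the shift along the tool's x, y, z in mm, then the closure, from 0 (fully open) to 1 (shut). In form: rx ry rz x y z claw; .... A call has 1 to 5 rows; each row is the pose to reach, as a shift and turn from the pose commanded when the call began, along the tool's axes at that moment; what a row does not reach only later rows make up. A row lasts 1/10 s, in which the tool goes at most 50 mm and 8.59 degrees, less where a joint would pass 70% of its speed; a pose out of reach is approached as far as the arm can. A call with a gripper value outside its range is refused whole. The fingers move at their own pace and stop on an object; the grip force is fixed at half the most. Time passes only in rows, so rows that repeat a pose let the fingers close. It gives the time, the measured TCP pose, the force and the opening at its end, in the units of the state.
- arm.read_state(): the state, without advancing time (a new reading comes with each control period).
- arm.snapshot(name): name is "scene" or "side" or "wrist"; returns a dict with "color" (480x640x3 uint8, red, green, blue), "range_z" (480x640 float32, m along the optical axis (not along the pixel's ray), 0 where there is no reading), "fov_y" (degrees; the focal length in pixels is half the picture's height over the tangent of half this angle, whatever the lens; pixels are square), "cx", "cy" (the principal point, pixels), "R" (3x3) and "t" (3): a world point X has camera coordinates R X + t; the wrist camera has in their place "T_tool_cam" (4x4, takes a point from camera to tool coordinates, whose origin is the TCP and whose axes are the tool frame's). Camera axes: x right, y down, z forward; pixel columns grow to the right and rows downward; lengths in m; the calibration is good to about 2 mm. A picture is of the moment at which its call begins: read the wrist's pose just before it.
- arm.finish_job(): hands the job in, once; it reports no verdict.
The state is a dict: "time_s": time; "joints": joint angles; "qvel": joint speeds; "joint_efforts": joint torques, N m; "tcp_pos": TCP position; "orientation": TCP orientation; "force": force on the tool from outside, world axes, zero at the start; "wrist_torque": the same for the moment, N m; "width": finger opening in m.
Only numpy, scipy, OpenCV 4.12 (cv2) and the standard library are available. Lean on these libraries where they do the work, as an engineer would, in place of code of your own. Each camera call takes 0.05 s, during which the arm holds its last target.

## Working session

There is one attempt and no reset: what is moved stays moved. The work goes in short steps, Python scripts to look and compute and a tool call to move; the robot and the scene stay as the last step left them, time stands still between calls to the robot, and variables do not carry over. Pictures are saved under pics/ and viewed, and the job is handed in when it is done.

Besides the shell and the picture viewer there is one more tool, called after "Call:" as name(argument=value, ...) on one line, values as JSON. carry_out: Moves the arm, as the interface text tells. Its arguments: {"type":"object","properties":{"plan":{"type":"string"}},"required":["plan"]}

```bash
ls; mkdir -p pics; cat > h.py <<'E'
from station import arm
import numpy as np, cv2
from scipy.spatial.transform import Rotation as Ro
def snap(n):
    s=arm.read_state(); d=arm.snapshot(n)
    h=d["color"].shape[0]; f=h/2/np.tan(np.radians(d["fov_y"])/2); d["f"]=f
    if "R" in d: R=np.array(d["R"]).T; o=-R@np.array(d["t"])
    else:
        T=np.eye(4); T[:3,:3]=Ro.from_rotvec(s["orientation"]).as_matrix(); T[:3,3]=s["tcp_pos"]
        T=T@np.array(d["T_tool_cam"]); R=T[:3,:3]; o=T[:3,3]
    d["Rw"],d["o"]=R,o
    v,u=np.mgrid[:480,:640]; z=d["range_z"]
    c=np.stack([(u-d["cx"])/f*z,(v-d["cy"])/f*z,z],-1); d["P"]=c@R.T+o
    return d
def plane(d,u,v,z):
    r=d["Rw"]@np.array([(u-d["cx"])/d["f"],(v-d["cy"])/d["f"],1]); return d["o"]+r*(z-d["o"][2])/r[2]
def proj(d,X):
    c=d["Rw"].T@(np.array(X)-d["o"]); return c[0]/c[2]*d["f"]+d["cx"],c[1]/c[2]*d["f"]+d["cy"]
def save(d,name): cv2.imwrite("pics/"+name,d["color"][:,:,::-1])
E
python3 - <<'E'
from h import *
s=arm.read_state();print(s["time_s"],s["tcp_pos"],s["orientation"],s["width"])
for n in("scene","side","wrist"):
    d=snap(n);save(d,n+"0.png");print(n,d["o"],d["fov_y"]);np.savez(n+"0.npz",**d)
E
```

```text
pics
0.0 [5.74382222e-01 6.85818348e-05 2.47351993e-01] [-3.14139084e+00 -3.42238570e-05  3.22133462e-03] 0.08549174603652647
scene [ 1.14607019 -0.56226329  0.83933804] 52.23468610619854
side [0.15644703 1.06214131 0.80303993] 47.15454188901587
wrist [0.57625913 0.0793087  0.37315821] 67.7793545069014
```

View pics/scene0.png

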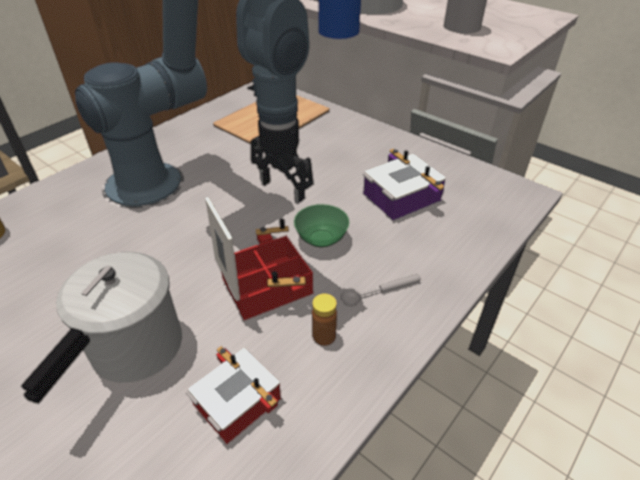

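View pics/side0.png

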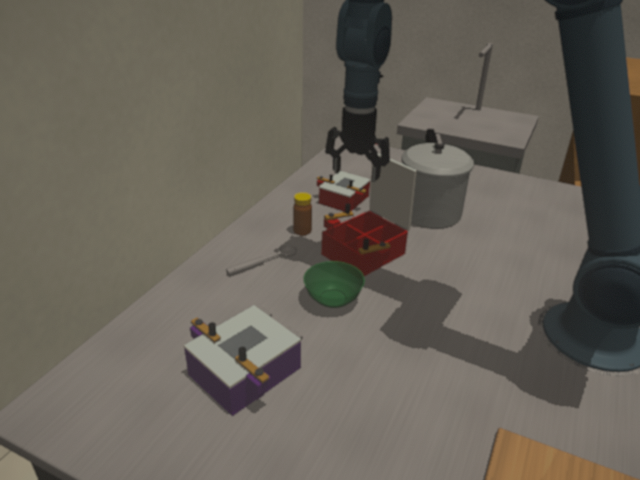

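View pics/wrist0.png

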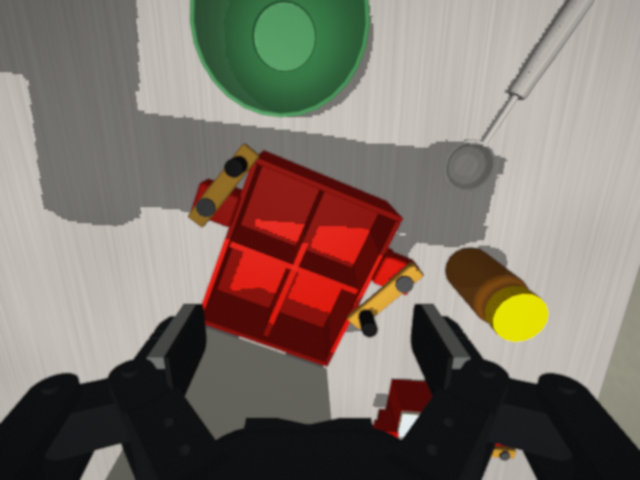

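```bash
python3 - <<'E'
from h import *
d=dict(np.load("wrist0.npz"))
for n,u,v in[("c1",262,152),("c2",400,217),("c3",328,364),("c4",204,322)]: print(n,plane(d,u,v,.07),d["P"][v,u])
hsv=cv2.cvtColor(d["color"],cv2.COLOR_RGB2HSV)
P=d["P"]
# box rim: red with depth z 0.06-.075
m=((hsv[...,0]<6)|(hsv[...,0]>174))&(hsv[...,1]>150)&(abs(P[...,2]-.07)<.004)
m[:, :]&=True; m[370:]=False
q=P[m][:,:2].astype(np.float32)
print(len(q),cv2.minAreaRect(q),cv2.boxPoints(cv2.minAreaRect(q)))
# brass
b=((hsv[...,0]>10)&(hsv[...,0]<24)&(hsv[...,1]>120)&(abs(P[...,2]-.089)<.005)); b[370:]=False
n,l,st,c=cv2.connectedComponentsWithStats(b.astype(np.uint8))
for i in range(1,n):
    if st[i,4]>80:
        q=P[l==i][:,:2].astype(np.float32); print(st[i],q.mean(0),cv2.minAreaRect(q),cv2.boxPoints(cv2.minAreaRect(q)).tolist())
for n,u,v,z in[("pivA",205,207,.09),("knA",235,165,.114),("pivB",405,284,.09),("knB",367,318,.114)]: print(n,plane(d,u,v,z),P[v,u])
# lid from scene
for nm in("scene","side"):
    d=dict(np.load(nm+"0.npz"));P=d["P"]
    m=(abs(P[...,0]-.55)<.12)&(abs(P[...,1]+.03)<.13)&(P[...,2]>.10)&(P[...,2]<.35)
    hsv=cv2.cvtColor(d["color"],cv2.COLOR_RGB2HSV); m&=(hsv[...,1]<60)&(hsv[...,2]>80)
    ys,xs=np.nonzero(m);print(nm,m.sum(),np.percentile(P[m],[2,50,98],axis=0) , xs.min(),xs.max(),ys.min(),ys.max())
E
```

```text
c1 [0.53737396 0.05307931 0.07      ] [0.53228321 0.04964543 0.03031129]
c2 [ 0.6561789  -0.00271917  0.07      ] [ 0.65665872 -0.00321164  0.06817993]
c3 [ 0.59556597 -0.15658078  0.07      ] [ 0.59562458 -0.15729681  0.06907978]
c4 [ 0.47445912 -0.10806685  0.07      ] [5.33298150e-01 2.33683242e-04 2.45221345e-01]
3402 ((0.5606431365013123, -0.05401453375816345), (0.17056883871555328, 0.19591492414474487), 67.90567016601562) [[ 0.43780085 -0.09619118]
 [ 0.6193289  -0.16988117]
 [ 0.6834854  -0.01183789]
 [ 0.50195736  0.0618521 ]]
[ 201  144   58   67 1000] [0.5122417  0.03362793] ((0.5127684473991394, 0.03517419844865799), (0.05829565227031708, 0.015981705859303474), 49.61984634399414) [[0.48779773712158203, 0.018147394061088562], [0.49997198581695557, 0.007793547585606575], [0.5377391576766968, 0.05220100283622742], [0.5255649089813232, 0.06255485117435455]]
[189 206  23  20 189] [0.48520365 0.00255843] ((0.48591524362564087, 0.003097357228398323), (0.012515773065388203, 0.016366131603717804), 59.566932678222656) [[0.4756898283958435, 0.0018466534093022346], [0.4898010492324829
[... 691 characters left out ...]
54682397842], [0.7694314122200012, -0.06226051598787308], [0.7512062191963196, -0.04608982056379318]]
pivA [0.49179053 0.01114736 0.09      ] [0.49291616 0.01205568 0.09377336]
knA [0.52327899 0.04779102 0.114     ] [0.52324535 0.04777101 0.11383547]
pivB [ 0.66005753 -0.05775398  0.09      ] [ 0.65955882 -0.05693829  0.09168515]
knB [ 0.6241979  -0.07703807  0.114     ] [ 0.62561527 -0.08166066  0.10633766]
scene 1169 [[ 0.46784154 -0.15938857  0.104829  ]
 [ 0.53701663 -0.1270798   0.22360573]
 [ 0.64435008  0.01002025  0.32777966]] 205 313 144 284
side 1851 [[ 0.46571979 -0.15485207  0.1030793 ]
 [ 0.51650533 -0.12191804  0.16643607]
 [ 0.60682793  0.01023834  0.30314795]] 325 415 126 220
```

```bash
cat >> h.py <<'E'
pA=np.array([.4918,.0113]);pB=np.array([.6600,-.0575])
yb=(pB-pA)/np.linalg.norm(pB-pA); xb=np.array([yb[1],-yb[0]])
C=(pA+pB)/2+.035*xb
def b2w(x,y): return C+xb*x+yb*y   # metres
def w2b(p): p=np.asarray(p)[...,:2]-C; return np.stack([p@xb,p@yb],-1)
E
python3 - <<'E'
from h import *
print(C,xb,yb,np.degrees(np.arctan2(yb[1],yb[0])))
for nm in("scene","side"):
    d=dict(np.load(nm+"0.npz"));P=d["P"];B=w2b(P);z=P[...,2]
    ok=(d["range_z"]>0)
    m=ok&(abs(B[...,1])<.075)&(B[...,0]>.05)&(B[...,0]<.14)&(z>.09)&(z<.25)
    q=np.c_[B[m],z[m]]
    c=np.polyfit(q[:,2],q[:,0],1);r=q[:,0]-np.polyval(c,q[:,2]);k=abs(r)<.006
    c=np.polyfit(q[k,2],q[k,0],1);print(nm,k.sum(),len(q),"slope",c,"x at z=.07",np.polyval(c,.07),"theta",np.pi/2+np.arctan(c[0]),q[k].min(0),q[k].max(0))
    m=ok&(z>.15)&(z<.20)&(B[...,0]>.12)&(B[...,0]<.5)&(abs(B[...,1])<.25)
    q=P[m][:,:2].astype(np.float32)
    if len(q)>20:
        A=np.c_[2*q,np.ones(len(q))];s=np.linalg.lstsq(A,(q**2).sum(1),rcond=None)[0]
        print("cooker",s[:2],np.sqrt(s[2]+s[:2]@s[:2]),w2b(s[:2]),"near x",B[m][:,0].min())
    hsv=cv2.cvtColor(d["color"],cv2.COLOR_RGB2HSV)
    m=(hsv[...,0]>26)&(hsv[...,0]<34)&(hsv[...,1]>180)&(z>.1)
    print("jar",P[m].mean(0),w2b(P[m].mean(0)))
E
```

```text
[ 0.56264935 -0.05549476] [-0.37858999 -0.92556449] [ 0.92556449 -0.37858999] -22.246370829197172
scene 1263 1282 slope [-0.04196227  0.09703393] x at z=.07 0.0940965751050191 theta 1.528858657541943 [ 0.08116555 -0.06946801  0.0900254 ] [0.09390573 0.07218545 0.2414902 ]
cooker [ 0.5003813  -0.39997436] 0.0885036095511102 [0.34241215 0.07278343] near x 0.20527588356872561
jar [nan nan nan] [nan nan]
side 2049 2074 slope [-0.02256458  0.084203  ] x at z=.07 0.08262348391927363 theta 1.5482355767069373 [ 0.07363415 -0.0746498   0.09008056] [0.08734768 0.07236862 0.24321226]
cooker [ 0.48206055 -0.36667371] 0.09583213022319327 [0.3185263 0.0432191] near x 0.19833126964490816
jar [ 0.74859714 -0.06689736  0.10846938] [-0.05984413  0.17642358]<stdin>:17: RuntimeWarning: Mean of empty slice.
  ret = um.true_divide(
```

Call:
carry_out(plan="0 0 0.13 -20 -20 10 0.67; 0 0 0.26 -40 -40 40 0.67; 0 0 0.388 -52 -48 75 0.67; 0 0 0.388 -52 -48 88 0.67; 0 0 0.388 -52 -48 88 0.67")

```text
time_s: 0.65
tcp_pos: [0.5202, 0.0484, 0.1577]
orientation: [3.082, -0.604, -0.009]
force: [-0.1, 0.7, 0.3]
width: 0.0285
```

```bash
python3 - <<'E'
from h import *
s=arm.read_state();print(s["tcp_pos"],s["orientation"],s["width"],s["force"])
d=snap("wrist");save(d,"w1.png")
E
```

```text
[0.5201847  0.04840662 0.15769275] [ 3.08187299 -0.60415197 -0.00910416] 0.028540704271284904 [-0.12694486  0.70982159  0.25912439]
```

View pics/w1.png

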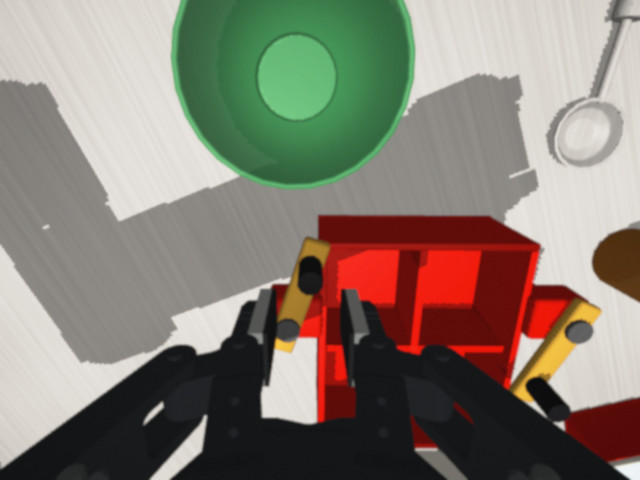

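```bash
python3 - <<'E'
from h import *
d=snap("wrist")
for u,v,z in[(308,265,.114),(287,328,.092),(578,331,.092),(538,385,.114)]: p=plane(d,u,v,z);print(p,w2b(p))
T=Ro.from_rotvec(arm.read_state()["orientation"]).as_matrix()
print(T)
E
```

```text
[0.52628619 0.05479812 0.114     ] [-0.08831645 -0.07541223]
[0.49456265 0.01193132 0.092     ] [-0.03663024 -0.08854547]
[ 0.6614336  -0.05834893  0.092     ] [-0.034757    0.09251176]
[ 0.62181687 -0.06595535  0.114     ] [-0.01271828  0.05872363]
[[ 9.25694651e-01 -3.78271562e-01  1.94932235e-04]
 [-3.78271551e-01 -9.25694672e-01 -9.41327064e-05]
 [ 2.16055458e-04  1.34008237e-05 -9.99999977e-01]]
```

Call:
carry_out(plan="0 0 0 0 0 25 0.67; 0 0 0 0 0 46 0.67; 0 0 0 -7 0 46 0.67; 0 0 0 -14 0 46 0.67; 0 0 0 -20 0 46 0.67")

```text
time_s: 1.25
tcp_pos: [0.5061, 0.0558, 0.1162]
orientation: [-3.082, 0.605, -0.007]
force: [2.3, 0.4, -0.0]
width: 0.0281
```

Call:
carry_out(plan="0 0 0 0 0 0 0.67; 0 0 0 4 0 0 0.67; 0 0 0 4 0 -30 0.67; 0 0 0 4 0 -55 0.67; 0 0 0 4 0 -55 0.67")

```text
time_s: 1.75
tcp_pos: [0.511, 0.0538, 0.1731]
orientation: [-3.082, 0.606, -0.011]
force: [1.7, -0.3, 1.3]
width: 0.028
```

```bash
cat > w.py <<'E'
import sys
from h import *
s=arm.read_state();print(s["time_s"],s["tcp_pos"],w2b(s["tcp_pos"]),s["width"],s["force"])
for a in sys.argv[1:]:
    n,f=a.split(":");d=snap(n);save(d,f)
    hsv=cv2.cvtColor(d["color"],cv2.COLOR_RGB2HSV);P=d["P"];B=w2b(P)
    b=((hsv[...,0]>10)&(hsv[...,0]<24)&(hsv[...,1]>120)&(abs(P[...,2]-.089)<.012)&(abs(B[...,0]+.035)<.09)&(abs(B[...,1])<.13))
    for sg,nm,base in((-1,"A",0),(1,"B",180)):
        q=B[b&(B[...,1]*sg>0)].astype(np.float32)
        if len(q)<20: continue
        vx,vy,_,_=cv2.fitLine(q,cv2.DIST_HUBER,0,.001,.01).ravel()
        m=q.mean(0)-np.array([-.035,.09*sg]) # box frame
        v=np.array([vx,vy]); v*=np.sign(v@m) or 1
        # angle ccw in box frame from +y (A) / -y (B)
        a=np.arctan2(v[1],v[0])-sg*-np.pi/2
        print(n,"turn"+nm,round(float((a+np.pi)%(2*np.pi)-np.pi),3),len(q))
E
python3 w.py wrist:w2.png scene:s2.png side:d2.png
```

```text
1.75 [0.51100219 0.05380877 0.17310766] [-0.08161436 -0.089184  ] 0.027994092945281646 [ 1.70170306 -0.28827696  1.31244271]
wrist turnA 1.49 1525
wrist turnB 1.165 2268
scene turnA 1.497 105
scene turnB 1.181 224
side turnA 1.486 141
side turnB 1.193 103
```

View pics/w2.png

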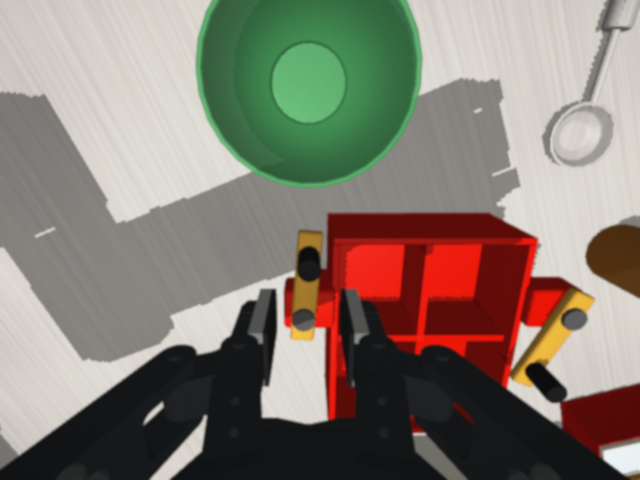

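Call:
carry_out(plan="0 0 0 40 22 0 0.67; 0 0 0 80 44 0 0.67; 0 0 0 120 66 0 0.67; 0 0 0 161 88 0 0.67; 0 0 0 161 88 0 0.67")

```text
time_s: 2.4
tcp_pos: [0.6263, -0.093, 0.1667]
orientation: [3.08, -0.613, -0.0]
force: [0.1, 0.7, 0.1]
width: 0.0281
```

```bash
python3 w.py wrist:w3.png
```

```text
2.4 [ 0.62625572 -0.09303532  0.16673986] [0.01066548 0.07308427] 0.02806352064330967 [0.13149039 0.73830502 0.12369382]
wrist turnA 1.455 3535
wrist turnB 1.088 2262
```

View pics/w3.png

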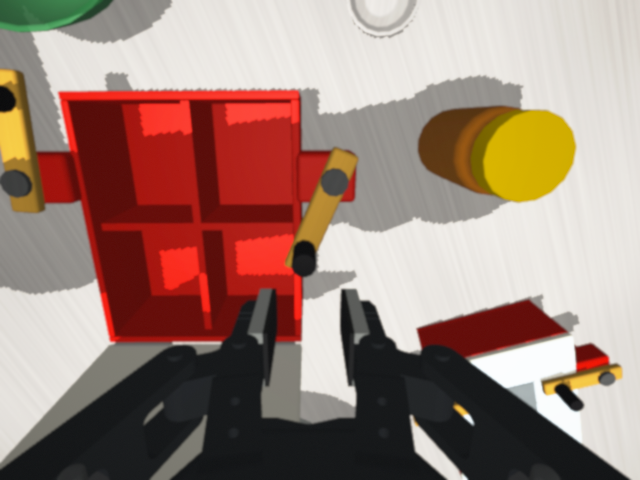

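Call:
carry_out(plan="0 0 0 0 -3 28 0.67; 0 0 0 0 -3 54 0.67; 0 0 0 9 -3 54 0.67; 0 0 0 18 -3 54 0.67; 0 0 0 27 -3 54 0.67")

```text
time_s: 2.95
tcp_pos: [0.6501, -0.0958, 0.1161]
orientation: [3.082, -0.605, -0.002]
force: [-1.5, -0.6, -0.6]
width: 0.0283
```

Call:
carry_out(plan="0 0 0 0 0 0 0.67; 0 0 0 -5 0 0 0.67; 0 0 0 -5 0 -30 0.67; 0 0 0 -5 0 -60 1; 0 0 0 -5 0 -60 1")

```text
time_s: 3.45
tcp_pos: [0.6485, -0.0942, 0.1816]
orientation: [3.083, -0.605, 0.017]
force: [0.6, 0.4, 0.2]
width: 0.0004
```

```bash
python3 w.py wrist:w4.png scene:s4.png side:d4.png
```

```text
3.45 [ 0.64847002 -0.09422207  0.18163394] [0.00335378 0.09409434] 0.00044135522015583333 [0.59871656 0.37067161 0.23164447]
wrist turnA 1.453 1929
wrist turnB 1.631 1789
scene turnA -1.804 23
scene turnB 1.599 211
side turnA 1.469 151
side turnB 1.62 70
```

View pics/w4.png

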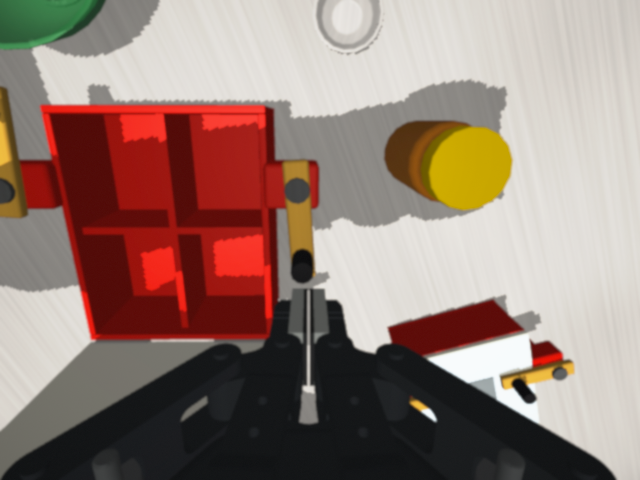

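Call:
carry_out(plan="0 0 0 0 0 -50 1; 0 0 0 0 0 -100 1; 0 0 0 -20 20 -125 1; 0 0 0 -48 58 -125 1; 0 0 0 -75 95 -125 1")

```text
time_s: 4.1
tcp_pos: [0.5393, -0.1537, 0.3001]
orientation: [3.083, -0.603, 0.001]
force: [0.5, -1.1, -0.0]
width: -0.0002
```

Call:
carry_out(plan="0 0 0 -20 27 0 1; 0 0 0 -20 27 0 1; 0 0 0 -20 27 0 1")

```text
time_s: 4.4
tcp_pos: [0.5105, -0.1708, 0.2995]
orientation: [-3.081, 0.607, 0.002]
force: [0.3, 0.0, 0.5]
width: -0.0001
```

```bash
python3 w.py scene:s5.png side:d5.png
```

```text
4.4 [ 0.51054988 -0.17081135  0.29953492] [ 0.12645728 -0.00456371] -0.00014330384594783365 [0.33556711 0.04240803 0.46401024]
scene turnA 1.459 113
scene turnB 1.629 213
side turnA 1.478 155
side turnB 1.613 100
```

View pics/s5.png

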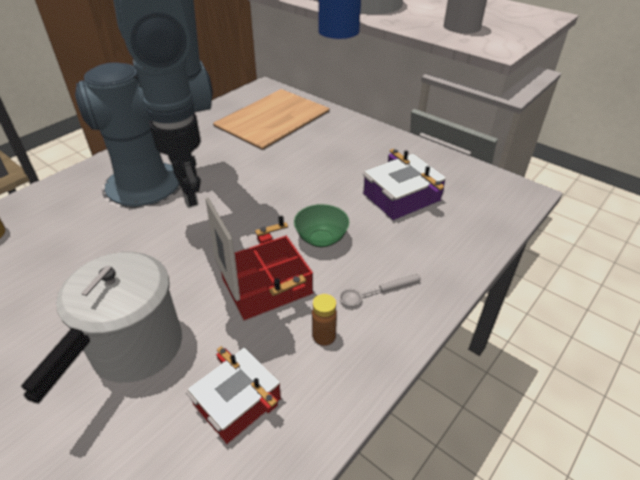

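View pics/d5.png

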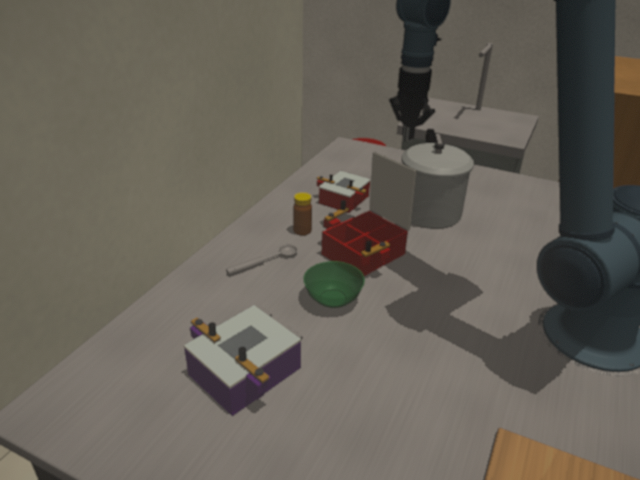

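Call:
carry_out(plan="0 0 0 4 0 35 1; 0 0 0 4 0 67 1; 0 0 0 4 -22 67 1; 0 0 0 4 -41 68 1; 0 0 0 4 -60 70 1")

```text
time_s: 5.0
tcp_pos: [0.5381, -0.1158, 0.2289]
orientation: [3.082, -0.604, -0.004]
force: [-0.9, -2.2, -1.2]
width: 0.0
```

```bash
python3 w.py side:d6.png
```

```text
5.0 [ 0.53806187 -0.1158087   0.22891949] [6.51330215e-02 7.69573464e-05] 3.902162062342394e-05 [-0.91648091 -2.17295087 -1.17576901]
side turnA 1.467 154
side turnB 1.64 75
```

View pics/d6.png

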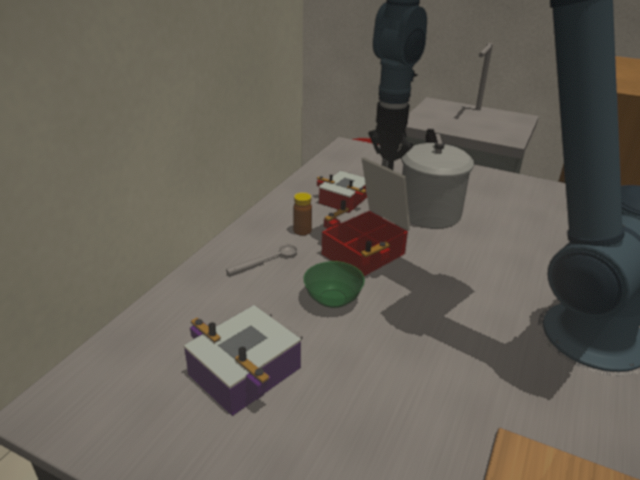

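Call:
carry_out(plan="0 0 0 0 -18 6 1; 0 0 0 0 -36 13 1; 0 0 0 0 -52 22 1; 0 0 0 0 -67 34 1; 0 0 0 0 -80 48 1")

```text
time_s: 5.55
tcp_pos: [0.5693, -0.0415, 0.1817]
orientation: [-3.082, 0.604, -0.002]
force: [0.4, -0.4, 1.0]
width: -0.0
```

```bash
python3 w.py side:d7.png scene:s7.png
```

```text
5.55 [ 0.56927722 -0.04154197  0.18170506] [-0.01542344  0.00085213] -1.655146798437927e-05 [ 0.42423626 -0.40413813  0.98006688]
side turnA 1.45 142
side turnB 1.64 79
scene turnB 1.634 213
```

View pics/s7.png

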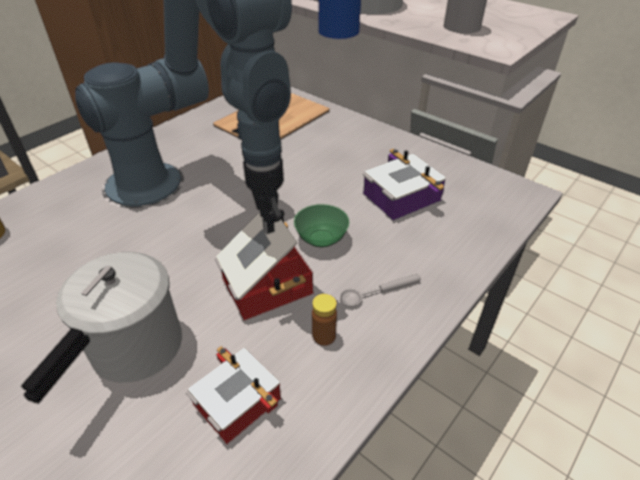

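Call:
carry_out(plan="0 0 0 0 -12 15 1; 0 0 0 0 -22 32 1; 0 0 0 0 -28 49 1; 0 0 0 0 -33 68 1; 0 0 0 0 -35 84 1")

```text
time_s: 6.15
tcp_pos: [0.5816, -0.0102, 0.0977]
orientation: [-3.082, 0.605, -0.001]
force: [0.7, -0.1, 0.6]
width: 0.0003
```

Call:
carry_out(plan="0 0 0 0 0 2 1; 0 0 0 0 0 4 1; 0 0 0 0 0 5 1")

```text
time_s: 6.45
tcp_pos: [0.581, -0.0104, 0.0949]
orientation: [-3.082, 0.606, -0.0]
force: [-4.6, 0.9, 13.0]
width: 0.0001
```

Call:
carry_out(plan="0 0 0 0 0 5 1; 0 0 0 0 0 5 1; 0 0 0 0 0 -20 1; 0 0 0 0 0 -60 1; 0 0 0 0 0 -75 0.67")

```text
time_s: 6.95
tcp_pos: [0.5829, -0.0111, 0.1729]
orientation: [-3.082, 0.606, -0.009]
force: [1.4, -1.3, 0.1]
width: 0.0133
```

```bash
python3 w.py scene:s8.png wrist:w8.png side:d8.png; python3 -c "
from h import *
print(arm.read_state()['joints'])
for n in('scene','side','wrist'):
    d=snap(n);P=d['P'];B=w2b(P);hsv=cv2.cvtColor(d['color'],cv2.COLOR_RGB2HSV)
    m=(abs(B[...,1])<.065)&(abs(B[...,0])<.08)&(P[...,2]>.05)&(P[...,2]<.1)&(hsv[...,1]<60)&(hsv[...,2]>90)
    q=P[m];print(n,m.sum(),np.polyfit(B[m][:,0],q[:,2],1) if m.sum()>50 else '')
"
```

```text
6.95 [ 0.58293465 -0.01106742  0.17289243] [-0.04880018  0.00195561] 0.013300777026499648 [ 1.36933059 -1.27564258  0.07520226]
scene turnA 1.608 67
scene turnB 1.589 212
wrist turnA 1.519 2266
wrist turnB 1.612 1825
side turnA 1.48 110
side turnB 1.691 88
[-1.27523173e-01  4.21228195e-01 -5.81531269e-02  1.08807051e+00
 -2.00595357e-04  1.83178806e+00]
scene 2897 [-1.51994386e-05  7.68386330e-02]
side 1449 [-0.0006675   0.07769214]
wrist 27276 [0.0020679  0.07819569]
```

View pics/w8.png

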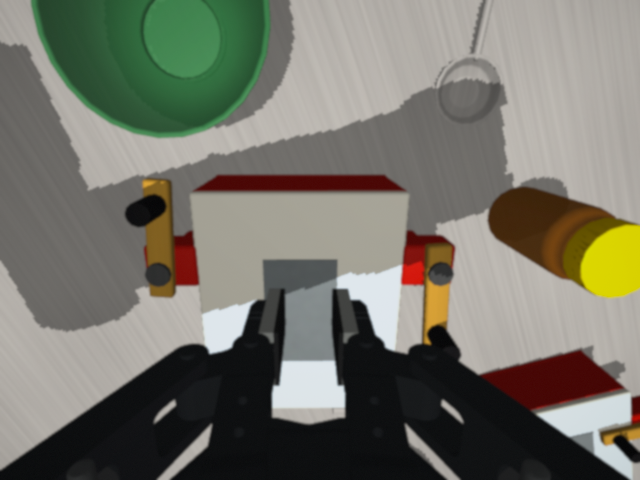

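Call:
carry_out(plan="0 0 0.14 -20 -6 0 0.67; 0 0 0.28 -40 -12 0 0.67; 0 0 0.42 -60 -20 0 0.67; 0 0 0.56 -80 -28 0 0.67; 0 0 0.7 -87 -31 0 0.67")

```text
time_s: 7.75
tcp_pos: [0.5094, 0.0524, 0.1665]
orientation: [2.683, -1.631, -0.007]
force: [-0.4, 0.5, 0.3]
width: 0.028
```

Call:
carry_out(plan="0 0 0.085 0 0 0 0.67; 0 0 0.085 0 0 0 0.67; 0 0 0.085 0 0 0 0.67")

```text
time_s: 8.05
tcp_pos: [0.5118, 0.0512, 0.1673]
orientation: [2.617, -1.736, -0.003]
force: [0.1, -1.0, -0.3]
width: 0.0281
```

```bash
python3 w.py scene:s9.png wrist:w9.png;python3 -c "
from h import *
s=arm.read_state();T=Ro.from_rotvec(s['orientation']).as_matrix();print(T[:2,:2].T@np.c_[xb,yb],s['joints'][5])"
```

```text
8.05 [0.51180832 0.05116639 0.16728948] [-0.07947386 -0.08743749] 0.028077038825129172 [ 0.0843659  -1.03079476 -0.31786738]
scene turnA 1.531 104
scene turnB 1.64 216
wrist turnA 1.413 1462
wrist turnB 1.57 3105
[[ 0.70596014  0.70825146]
 [ 0.70825145 -0.70595959]] 2.7189474627268098
```

View pics/w9.png

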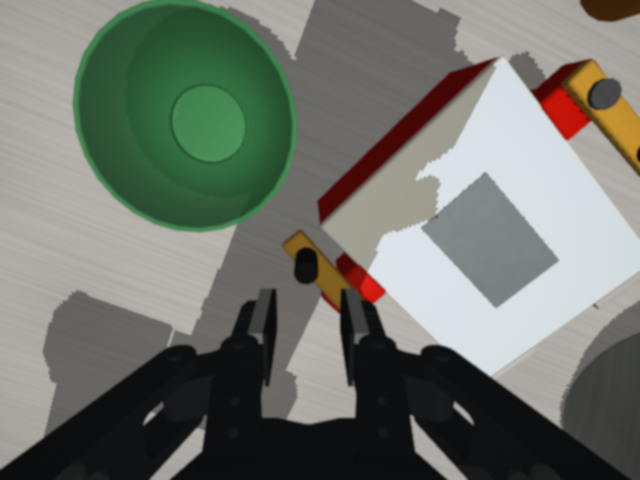

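Call:
carry_out(plan="0 0 0 0 0 30 0.67; 0 0 0 0 0 54 0.67; 0 0 0 0 0 54 0.78; 0 0 0 0 0 54 0.78")

```text
time_s: 8.55
tcp_pos: [0.5121, 0.0511, 0.1143]
orientation: [2.616, -1.738, -0.002]
force: [0.1, 0.7, 0.1]
width: 0.0185
```

Call:
carry_out(plan="0 0 0 7.4 -6 0 0.78; 0 0 0 20 -10.5 0 0.78; 0 0 0 33.5 -11.5 0 0.78; 0 0 0 46.5 -8 0 0.78; 0 0 0 58 -1.5 0 0.78")

```text
time_s: 9.05
tcp_pos: [0.5375, -0.0032, 0.1149]
orientation: [-2.616, 1.739, -0.003]
force: [1.0, 2.1, 1.3]
width: 0.0189
```

Call:
carry_out(plan="0 0 0 5.5 5 0 0.78; 0 0 0 5.5 5 0 0.78; 0 0 0 5.5 5 0 0.67; 0 0 0 4 4 -25 0.67; 0 0 0 4 4 -54 0.67")

```text
time_s: 9.55
tcp_pos: [0.5324, -0.0065, 0.1675]
orientation: [2.615, -1.737, -0.005]
force: [-0.3, 0.3, -0.6]
width: 0.028
```

```bash
python3 w.py scene:s10.png wrist:w10.png side:d10.png
```

```text
9.55 [ 0.53236747 -0.00646297  0.16749343] [-0.03391766 -0.04659078] 0.028009346917867467 [-0.34539946  0.3316592  -0.62315765]
scene turnA -0.058 49
scene turnB 1.602 216
wrist turnA -0.194 1597
wrist turnB 1.607 2992
side turnA -0.103 76
side turnB 1.662 86
```

View pics/w10.png

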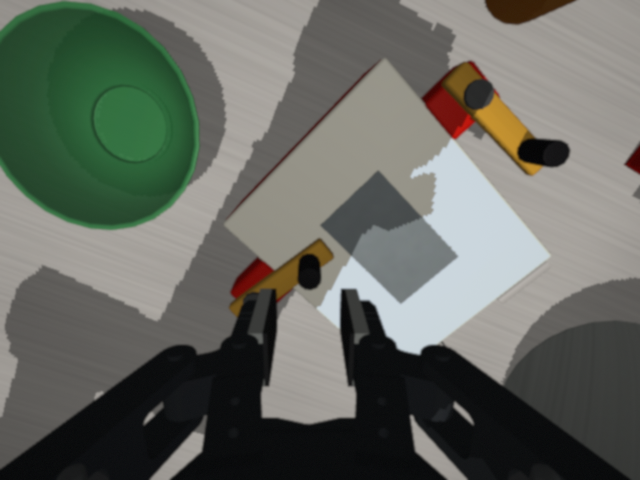

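View pics/s10.png

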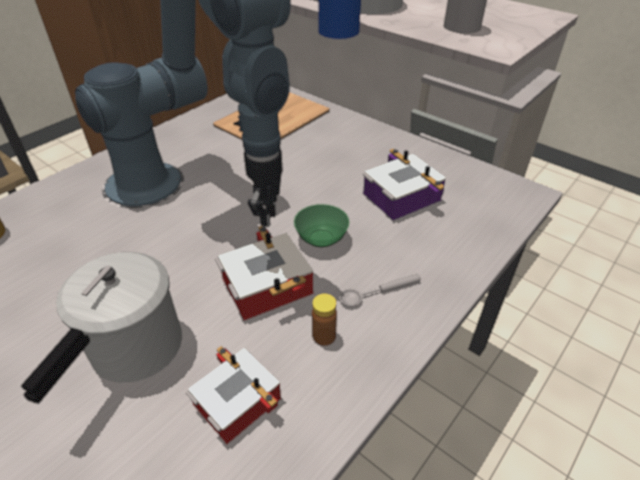

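Call:
carry_out(plan="0 0 0 32 -17 0 0.67; 0 0 0 65 -33 0 0.67; 0 0 0 97 -50 0 0.67; 0 0 0 128 -67 0 0.67; 0 0 0 128 -67 0 0.67")

```text
time_s: 10.2
tcp_pos: [0.6476, -0.1016, 0.1659]
orientation: [2.613, -1.741, 0.001]
force: [1.0, 0.8, 0.2]
width: 0.0283
```

```bash
python3 w.py wrist:w11.png scene:s11.png
```

```text
10.2 [ 0.64758377 -0.10164273  0.16590761] [0.0105576  0.09608345] 0.02827815572828411 [0.95613506 0.78026292 0.21750814]
wrist turnA -0.126 1116
wrist turnB 1.68 2395
scene turnB 1.609 200
```

View pics/w11.png

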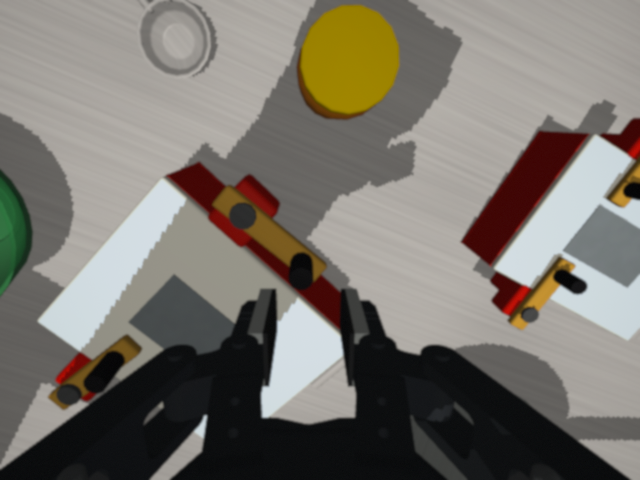

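Call:
carry_out(plan="0 0 0 -3 2.5 28 0.67; 0 0 0 -3 2.5 53 0.67; 0 0 0 -3 2.5 53 0.78; 0 0 0 -3 2.5 53 0.78")

```text
time_s: 10.7
tcp_pos: [0.6404, -0.0961, 0.1149]
orientation: [2.617, -1.737, -0.004]
force: [-0.1, 0.3, 0.6]
width: 0.019
```

Call:
carry_out(plan="0 0 0 -11 9 0 0.78; 0 0 0 -23.5 13.5 0 0.78; 0 0 0 -37 14.5 0 0.78; 0 0 0 -50 11 0 0.78; 0 0 0 -62 4.5 0 0.78")

```text
time_s: 11.2
tcp_pos: [0.6141, -0.0406, 0.1164]
orientation: [-2.616, 1.738, -0.002]
force: [0.0, -1.4, 0.6]
width: 0.0186
```

Call:
carry_out(plan="0 0 0 -3.5 -3 0 0.78; 0 0 0 -3.5 -3 0 0.78; 0 0 0 -2.5 -3 0 0.67; 0 0 0 -2.5 -3 -25 0.67; 0 0 0 -2.5 -3 -60 0.67")

```text
time_s: 11.7
tcp_pos: [0.6139, -0.0381, 0.1734]
orientation: [2.615, -1.738, -0.009]
force: [1.0, -0.6, 0.0]
width: 0.0281
```

Call:
carry_out(plan="0 0 0 0 20 -40 0.67; 0 0 0 0 60 -80 0.67; 0 0 0 0 60 -100 0.67; 0 0 0 0 60 -100 0.67")

```text
time_s: 12.1
tcp_pos: [0.5618, -0.0627, 0.2799]
orientation: [-2.612, 1.739, -0.011]
force: [0.6, 0.5, -0.0]
width: 0.0283
```

```bash
python3 w.py scene:s12.png wrist:w12.png side:d12.png
```

```text
12.1 [ 0.5617509  -0.06265789  0.27991736] [0.00697009 0.00188032] 0.028295392984365467 [ 0.63929525  0.45033297 -0.02589952]
scene turnA -0.051 46
scene turnB -0.02 112
wrist turnA -0.11 851
wrist turnB -0.052 1178
side turnA -0.089 80
side turnB -0.028 56
```

View pics/w12.png

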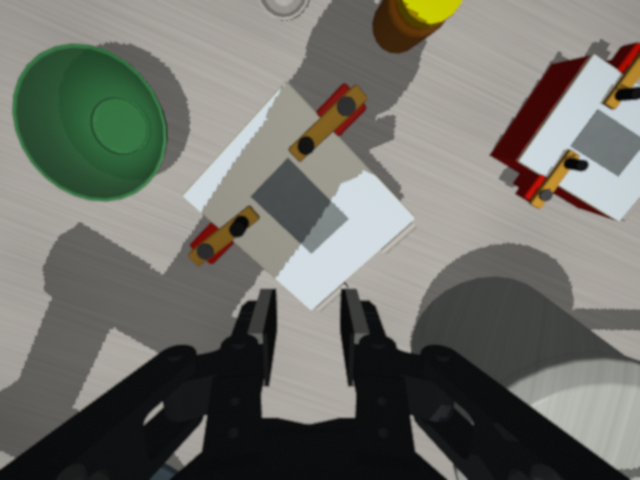

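View pics/s12.png

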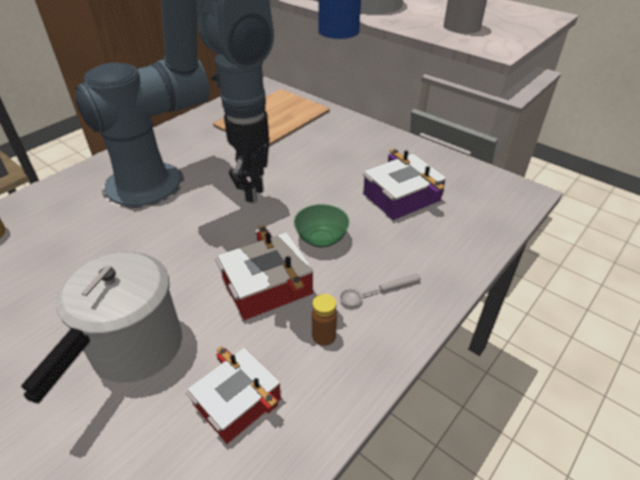

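Both turnbuttons lie across the shut lid: A reads about -0.09 and B about -0.03 rad. The other items look unmoved, and the gripper is clear at z = 0.28 m.

```bash
python3 -c "
from h import *
print(np.abs(arm.read_state()['qvel']).max()); print(arm.finish_job())"
```

```text
0.01848188876561081
the job is handed in; nothing more can be done
None
```

The red lunch box is shut and locked, and I handed the job in at about 12 s of the 70 s allowed. The hand-in gives no verdict, so the result rests on my own last checks.

**What I did:** Both turnbuttons were in the lid's way, A at about 1.25 rad and B at about 1.18. I swung them clear to about 1.49 and 1.62. I then pushed the lid down from behind with closed fingers, until it pressed back with 13 N at the shut height. Last, I turned both buttons across over the lid.

**Last checks:**
- **Lid:** it measured flat in all three cameras before the buttons were turned, with a tilt of at most 0.002 rad and its top at 77–78 mm. In the last pictures it still looks shut, but I did not measure it again.
- **Turnbuttons:** A read -0.05, -0.11 and -0.09 rad in the scene, wrist and side cameras, and B read -0.02, -0.05 and -0.03. These differ by up to 0.06 rad but are well within the 0.3 limit.
- **Left alone:** the cooker, bowl, jar and spoon look unmoved in the scene picture. I judged this by eye and did not measure them.
- **Robot:** the gripper was clear of everything, about 0.28 m up, with no contact force beyond sensor noise.

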